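Clear the snack board and take up the roll with the tongs

ROBOT

A 6-joint arm with a two-finger parallel gripper is mounted at the origin on the work surface. World frame = base frame: x ahead of the robot, y to its left, z up, the work surface at z = 0. Lengths are in m, angles in degrees, forces in N, time in s.
With the tool pointing down it reaches from about 0.375 to 0.975 m from the base axis. Payload 3.8 kg.
Tool frame: the origin (TCP) lies at the very end of the fingers, on their centre line; the grasp point (between the pads) lies 19 mm behind it; z points along the fingers, y is the line along which they close (so a half turn about z gives the same grasp; the last joint's range is limited). The gripper opens to 88 mm and grips with 3 to 60 N. Pads are 18 mm wide; open, the fingers measure 123 mm over their backs; the gripper's body (75 mm by 187 mm) begins 45 mm behind the grasp point.
Start: joints at [-69.781, 15.12, 91.902, -0, 72.978, -2.114], TCP at [0.256, -0.624, 0.239] pointing down, gripper open.
Joint ranges: [-150.88, 150.88], [-54.13, 125.18], [17.81, 147.31], [-75.09, 255.09], [0, 152.58], [-146.25, 146.25]. Speed limits (degrees/s): [147.25, 147.25, 180, 180, 180, 180].

INTERFACE

Orientations are given as a 3x3 rotation matrix whose columns are the frame's x, y, z axes.
In Python, from station import * gives the robot as it stands.
- The arm moves only by the tool send_rows, never from a script. Its argument "plan" is one flat list of numbers, 5 for each row, row after row: the closure, from 0 (fully open) to 1 (shut), then the shift along the tool's x, y, z in cm, then the turn about the tool's z in rad. A call has 1 to 10 rows; each row is the pose to reach, as a shift and turn from the pose commanded when the call began, along the tool's axes at that moment; what a row does not reach only later rows make up. A row lasts 1/10 s, in which the tool goes at most 50 mm and 8.59 degrees, less where a joint would pass 70% of its speed; a pose out of reach is approached as far as the arm can. A call with a gripper value outside its range is refused whole. The fingers move at their own pace and stop on an object; the grip force is fixed at half the most. Time passes only in rows, so rows that repeat a pose let the fingers close. It gives the time, the measured TCP pose, the force, the opening and the grip force at its end, in the units of the state.
- read_state(): the state, without advancing time (a new reading comes with each control period).
- snapshot(name): name is "scene" or "top"; returns the picture (400x640x3 uint8, red, green, blue); there is no depth.
- camera_model(name): a dict with "K" (3x3 intrinsics, pixels), "k1" (the pictures are not rectified: a ray, as slopes to the right and down, at radius r is drawn at 1 + k1 r^2 times it, then the intrinsics apply), "R" (3x3) and "t" (3): a world point X has camera coordinates R X + t. Camera axes: x right, y down, z forward; pixel columns grow to the right and rows downward; lengths in m; the calibration is good to about 2 mm. A picture is of the moment at which its call begins. camera_model takes no time and is no camera call.
- close_job(): hands the job in; it is judged then, once.
Trained networks look in the newest picture that a camera, given by its name, has taken for a name from the list of things; names that differ only in an ending like _2 or _b are one class to them, and where a whole thing is asked for, a point or a joint stands for the part that bears it (a point fixed in the world has none). Each returns a list of dicts, best first, with "p" (0 to 1); they miss things now and then, are a little off and sometimes report something else, mostly with a low value. They report only what shows in the picture. A call takes as long as a camera call.
- boxes_of(camera, query): "point" ([column, row] in pixels, amid what is visible of it).
- outline_of(camera, query): "region" (400x640 bool, what is visible of it) and "point" ([column, row] in pixels, amid what is visible of it).
- spot_point(camera, query): "point" ([column, row] in pixels: a listed point, or the origin of a listed thing).
The state is a dict: "time_s": time; "q": joint angles; "joint_vel": joint speeds; "joint_torque": joint torques, N m; "ee_pos": TCP position; "tool_rot": TCP orientation; "contact_force": force on the tool from outside, world axes, zero at the start; "moment": the same for the moment, N m; "grip_width": opening from 0.0 (shut) to 1.0 (fully open); "grip_force": force on a finger pad.
Only numpy, scipy, OpenCV 4.12 (cv2) and the standard library are available. Lean on these libraries where they do the work, as an engineer would, in place of code of your own. Each camera call takes 0.05 s, during which the arm holds its last target. There are 200 camera calls.

TASK

Use the blue scraper block to sweep the three loose chocolate pieces off the serving board into the trough at its end, and stand the scraper back upright on the counter, clear of the board. Then take the tongs from their rest, close their jaws on the bread roll and lift it at least 10 cm off the board, and finish while still holding it up there in the tongs, without letting go. Touch the roll with nothing but the tongs, keep the fingers and tongs off the chocolate, and leave the other things on the counter where they are.

Things in the scene. Friction and masses are not known exactly. Their poses are not given: they have to be found in the camera images.
- board: light wooden serving board, fixed; origin on the counter. In its own axes the flat top, 35 mm above the counter, spans x -90 to +90, y -150 to +130 mm. Beyond the y = +130 mm edge adjoins a dark open trough, inside x -85 to +85, y +130 to +230 mm, floor 6 mm and walls 30 mm above the counter. The roll stands on the -y part, the chocolate lies on the +y part
- board_edge (a point): middle of the board's top edge above the trough (board y = +130 mm, 35 mm above the counter); its axes are the board's, +y points out over the trough
- roll_center (a point): round golden bread roll, 46 mm across at its widest, 39 mm tall, about 50 g, standing on the board; the point lies on its axis 19 mm above its underside (widest height)
- choc0_center (a point): dark chocolate piece, 26 (x) x 20 (y) x 14 (z) mm, about 10 g, lying loose on the board; the point is its centre
- choc1_center (a point): dark chocolate piece, 26 (x) x 20 (y) x 14 (z) mm, about 10 g, lying loose on the board; the point is its centre
- choc2_center (a point): dark chocolate piece, 26 (x) x 20 (y) x 14 (z) mm, about 10 g, lying loose on the board; the point is its centre
- scraper_center (a point): scraper block standing upright on the counter, 110 mm long (its x), 76 mm tall; blue upper block 28 mm thick (its y) from 20 to 76 mm up, below it a black rubber strip 22 mm thick; about 160 g. The point is on its mid-plane 50 mm above its underside: grip here across the 28 mm thickness
- tongs_grip (a point): spring tongs, 125 g, lying flat on the rest. Point midway between the two red grip sleeves, 14 mm above the tongs' underside (44 mm above the counter), 82 mm ahead of the pivot. x towards the jaws, y from arm to arm, z up. Sleeves 50 long (x), 28 tall. Width over them 58 mm open, as they rest; 34 mm with jaws on the roll. The arms close evenly; a spring opens them: 4 N a sleeve open, 7 N closed
- tongs_jaw (a point): point midway between the jaws of the tongs, 88 mm ahead of tongs_grip along x and 5 mm lower; axes as tongs_grip. The cupped red jaws are 37 mm long (x) and reach 12 mm below and above this point. Narrowest space between them about 84 mm open, 68 mm with the sleeves squeezed to 50 mm over their width
- tongs_left: left arm of the tongs (+y side); origin at its hinge, 9 mm beside the pivot's centre, at the underside
- tongs_right: right arm of the tongs (-y side); origin at its hinge, 9 mm beside the pivot's centre, at the underside
- rest: dark wooden tongs rest, fixed; base 170 x 110 x 8 mm (x -100 to +70 mm) with two crossbars 12 mm wide, tops 30 mm up, at x -77 and +48 mm; the tongs lie across them pointing along its x. Origin on the counter below the grip sleeves
- tumbler: dark insulated tumbler, 82 mm wide, 178 mm tall; origin under its centre. A bystander, not to be moved
- jam_jar: amber jam jar, 56 mm wide, 75 mm tall; origin under its centre. A bystander, not to be moved
- espresso_cup: white espresso cup, 64 mm wide, 55 mm tall; origin under its centre. A bystander, not to be moved
- sauce_bowl: blue bowl, 90 mm wide, 40 mm tall; origin under its centre. A bystander, not to be moved
- marker_pot: steel pen pot, 64 mm wide, 90 mm tall, pens to 126 mm; origin under its centre. A bystander, not to be moved

How it is judged:
By the outcome, as a careful person would: the job done as asked, in the order asked, and still so for the second after the job is handed in, while the arm keeps its last pose, push and grip.
It also fails if it takes over 70 s, if anything falls off the work surface, if the arm or the gripper's body presses on something with over 40 N, if the wrist force passes 120 N, or if a joint passes its speed limit or range.

## Working session

There is one attempt and no reset: what is moved stays moved. The work goes in short steps, Python scripts to look and compute and a tool call to move; the robot and the scene stay as the last step left them, time stands still between calls to the robot, and variables do not carry over. Pictures are saved under pics/ and viewed, at most 10 in all, crops included, and the job is handed in when it is done.

Besides the shell and the picture viewer there is one more tool, called after "Emit:" as name(argument=value, ...) on one line, values as JSON. send_rows: Moves the arm, as the interface text tells. Its arguments: {"type":"object","properties":{"plan":{"type":"array","items":{"type":"number"}}},"required":["plan"]}

```bash
mkdir -p pics; cat > h.py <<'E'
from station import *
import numpy as np, cv2
def ray(cam,px):
    m=camera_model(cam);K=np.array(m["K"]);R=np.array(m["R"]);t=np.array(m["t"])
    d=np.linalg.inv(K)@[px[0],px[1],1.];d=d[:2]
    u=d.copy()
    for _ in range(20): u=d/(1+m["k1"]*(u@u))
    return -R.T@t, R.T@np.array([u[0],u[1],1.])
def at(cam,px,z):
    o,d=ray(cam,px); return o+d*(z-o[2])/d[2]
def proj(cam,X):
    m=camera_model(cam);c=np.array(m["R"])@X+np.array(m["t"]);u=c[:2]/c[2]
    u=u*(1+m["k1"]*(u@u));K=np.array(m["K"]);return K[:2,:2]@u+K[:2,2]
def save(cam,name): 
    im=snapshot(cam);cv2.imwrite("pics/"+name+".png",im[:,:,::-1]);return im
E
python3 - <<'E'
from h import *
np.set_printoptions(precision=4,suppress=True)
for c in("scene","top"):
    save(c,c+"0");o,_=ray(c,(320,200));print(c,o)
Z=dict(board=0,board_edge=.035,roll_center=.054,choc0_center=.042,scraper_center=.05,tongs_grip=.044,tongs_jaw=.039,tongs_left=.03,tongs_right=.03,rest=0,tumbler=0,jam_jar=0,espresso_cup=0,sauce_bowl=0,marker_pot=0)
for n,z in Z.items():
    for c in("top","scene"):
        for r in spot_point(c,n)[:4]:
            if r["p"]>.2: print(n,c,round(r["p"],2),np.round(r["point"],1),at(c,r["point"],z)[:2])
s=read_state();print(s)
E
```

```text
scene [ 0.8751 -0.5467  0.8996]
top [0.3902 0.0102 1.304 ]
board top 0.78 [335.7 184.7] [ 0.5996 -0.0293]
board scene 0.71 [331.5 225.7] [ 0.5934 -0.0152]
board_edge top 0.9 [285.3 190.1] [0.5811 0.1217]
board_edge scene 0.81 [350.  184.4] [0.5844 0.1081]
roll_center top 0.53 [361.5 182.8] [ 0.5949 -0.1033]
roll_center scene 0.59 [317.3 241.8] [ 0.6023 -0.1047]
choc0_center top 0.51 [320.3 192.5] [0.5706 0.0179]
choc0_center scene 0.69 [217.2 313. ] [ 0.4953 -0.3641]
choc0_center scene 0.5 [331.  206.4] [0.5767 0.0126]
scraper_center top 0.76 [188.3 228.5] [0.4722 0.404 ]
scraper_center top 0.74 [333.1 184.9] [ 0.5912 -0.0201]
scraper_center scene 0.63 [365.9 105.2] [0.4867 0.414 ]
tongs_grip top 0.56 [451.1 215.3] [ 0.4946 -0.3625]
tongs_grip scene 0.68 [217.2 312.4] [ 0.4954 -0.3634]
tongs_jaw top 0.71 [458.2 188.9] [ 0.5727 -0.3899]
tongs_left top 0.55 [437.6 244.1] [ 0.4123 -0.3219]
tongs_left scene 0.75 [198.9 288.4] [ 0.4155 -0.3347]
tongs_right top 0.76 [446.4 243.5] [ 0.4134 -0.3478]
tongs_right top 0.41 [187.8 226.6] [0.4792 0.4119]
tongs_right scene 0.67 [345.4 196.7] [0.59
[... 740 characters left out ...]
0.96 [417.9 220.6] [0.7882 0.1093]
marker_pot top 0.94 [444.5 155.9] [ 0.682  -0.3668]
marker_pot scene 0.98 [289.  367.2] [ 0.6859 -0.3773]
{'time_s': 1.6, 'q': array([-69.7814,  15.1224,  91.9001,  -0.0007,  72.9789,  -2.1142]), 'joint_vel': array([-0.028 , -0.0266, -0.0264,  0.0982,  0.0511, -0.1035]), 'joint_torque': array([ -0.0012, -50.2037, -35.7241,   0.0727,   0.0185,  -0.    ]), 'ee_pos': array([ 0.2565, -0.6244,  0.2387]), 'tool_rot': array([[ 0.925,  0.38 , -0.   ],
       [ 0.38 , -0.925,  0.   ],
       [-0.   , -0.   , -1.   ]]), 'contact_force': array([ 0.7532, -0.1964,  0.8458]), 'moment': array([-0.0097, -0.0245,  0.0012]), 'grip_force': 0.0, 'grip_width': 0.99816909391342}
```

View pics/top0.png

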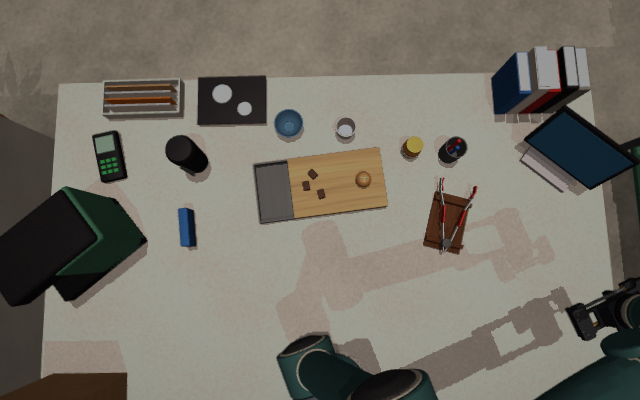

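View pics/scene0.png

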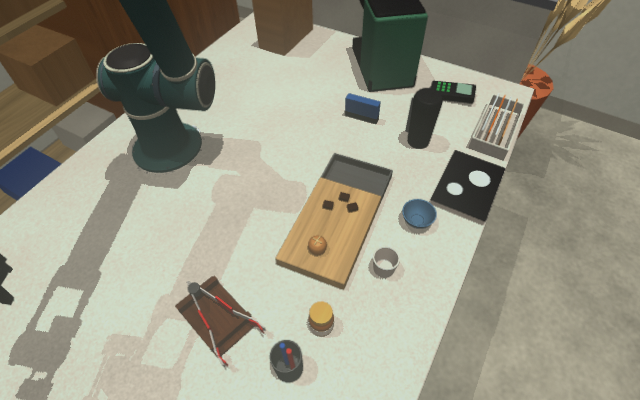

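The top view shows the scraper (187,228), the board with its trough to the left, chocolates at about (306,186), (313,174) and (321,194), the roll at (362,179), and the tongs on the rest (445,220) with their jaws up-image. I'll refine these by segmentation.

```bash
cat >> h.py <<'E'
def rect(cam,im,z,x0,x1,y0,y1,s=0.0005):
    # rows: x descending, cols: y descending (top-like)
    xs=np.arange(x1,x0,-s);ys=np.arange(y1,y0,-s);m=camera_model(cam)
    X,Y=np.meshgrid(xs,ys,indexing='ij')
    c=np.stack([X,Y,np.full_like(X,z)],-1)@np.array(m["R"]).T+np.array(m["t"])
    u=c[...,:2]/c[...,2:];u=u*(1+m["k1"]*(u**2).sum(-1,keepdims=True));K=np.array(m["K"])
    return cv2.remap(im,(u[...,0]*K[0,0]+K[0,2]).astype('f4'),(u[...,1]*K[1,1]+K[1,2]).astype('f4'),cv2.INTER_CUBIC)
E
python3 - <<'E'
from h import *
np.set_printoptions(precision=4,suppress=True)
I={c:cv2.imread(f"pics/{c}0.png") for c in("top","scene")}
B=(.44,.76,-.2,.26);T=(.38,.62,-.46,-.26)
tiles=[]
for c,z in(("top",.035),("scene",.035)): tiles.append(cv2.resize(rect(c,I[c],z,*B),None,fx=.5,fy=.5)) 
tiles=[rect("top",I["top"],.035,.47,.72,-.17,.23),]
cv2.imwrite("pics/b.png",tiles[0])
a=[rect(c,I[c],.044,.40,.63,-.46,-.28) for c in("top","scene")]
cv2.imwrite("pics/t.png",np.hstack(a))
# board light-wood rect, at z=.035
for c in("top","scene"):
    r=rect(c,I[c],.035,.44,.76,-.22,.26);hsv=cv2.cvtColor(r,cv2.COLOR_BGR2HSV)
    m=((hsv[...,0]>8)&(hsv[...,0]<25)&(hsv[...,1]>90)&(hsv[...,2]>120)).astype('u1')
    m=cv2.morphologyEx(m,cv2.MORPH_OPEN,np.ones((9,9)))
    k=max(cv2.findContours(m,0,2)[0],key=cv2.contourArea)
    (cx,cy),sz,an=cv2.minAreaRect(k);print(c,"board top centre",.76-cy*.0005,.26-cx*.0005,np.array(sz)*.5,an)
    bx=cv2.boxPoints(((cx,cy),sz,an));print(np.c_[.76-bx[:,1]*.0005,.26-bx[:,0]*.0005])
    # blue scraper at top face z=.076
    r=rect(c,I[c],.076,.38,.58,.3,.5);hsv=cv2.cvtColor(r,cv2.COLOR_BGR2HSV)
    m=((hsv[...,0]>100)&(hsv[...,0]<125)&(hsv[...,1]>120)&(hsv[...,2]>40)).astype('u1')
    k=max(cv2.findContours(m,0,2)[0],key=cv2.contourArea);(cx,cy),sz,an=cv2.minAreaRect(k)
    print(c,"scraper(z76)",.58-cy*.0005,.5-cx*.0005,np.array(sz)*.5,an)
    cv2.imwrite(f"pics/s_{c}.png",r)
    r=rect(c,I[c],.049,.5,.66,-.05,.12);g=r.max(2);m=(g<95).astype('u1');m=cv2.morphologyEx(m,cv2.MORPH_OPEN,np.ones((9,9)))
    for k in cv2.findContours(m,0,2)[0]:
        A=cv2.contourArea(k)*.25
        if 200<A<2000: 
            (cx,cy),sz,an=cv2.minAreaRect(k);print(c,"choc",A,.66-cy*.0005,.12-cx*.0005,np.array(sz)*.5,an)
cv2.imwrite("pics/s.png",np.hstack([cv2.imread(f"pics/s_{c}.png") for c in("top","scene")]))
E
```

```text
top board top centre 0.6026234436035156 -0.03135339355468747 [178.9324 278.8196] 83.61583709716797
[[ 0.676   0.1171]
 [ 0.707  -0.16  ]
 [ 0.5292 -0.1798]
 [ 0.4982  0.0972]]
top scraper(z76) 0.47569876861572263 0.40774850463867185 [109.3     29.2017] 84.52262878417969
top choc 505.125 0.5663575820922852 0.01677897644042968 [28.5414 21.1507] 74.93151092529297
top choc 503.625 0.5914039993286133 0.06027800750732421 [28.89   19.9904] 79.69515228271484
top choc 532.75 0.6256211547851562 0.04080575561523436 [28.5545 21.0433] 48.179832458496094
scene board top centre 0.6026250610351562 -0.03634783935546876 [178.2982 280.2249] 83.81138610839844
[[ 0.6762  0.1126]
 [ 0.7064 -0.166 ]
 [ 0.5291 -0.1853]
 [ 0.4989  0.0933]]
scene scraper(z76) 0.47829055786132807 0.4040707550048828 [104.9773  22.9294] 84.60225677490234
scene choc 495.125 0.5147040557861329 0.1034371223449707 [17.1832 34.7034] 84.95755004882812
scene choc 584.125 0.5691567535400391 0.008990539550781246 [25.659  25.8428] 72.89727020263672
scene choc 591.875 0.5938076858520508 0.0522115249633789 [25.7893 25.5932] 78.69007110595703
scene choc 601.125 0.6279974060058594 0.03241944885253906 [26.9245 25.1462] 46.84761428833008
```

View pics/b.png

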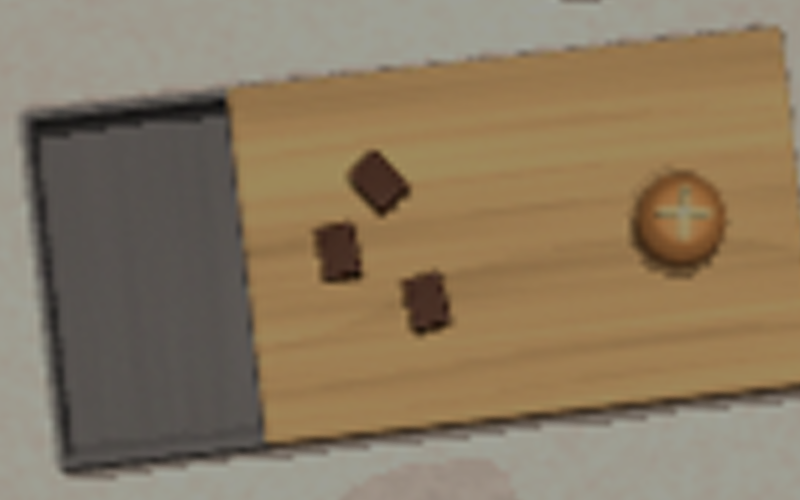

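View pics/t.png

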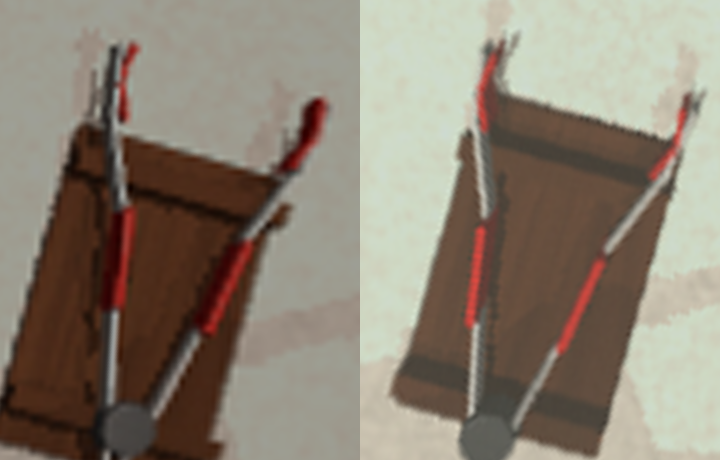

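View pics/s.png

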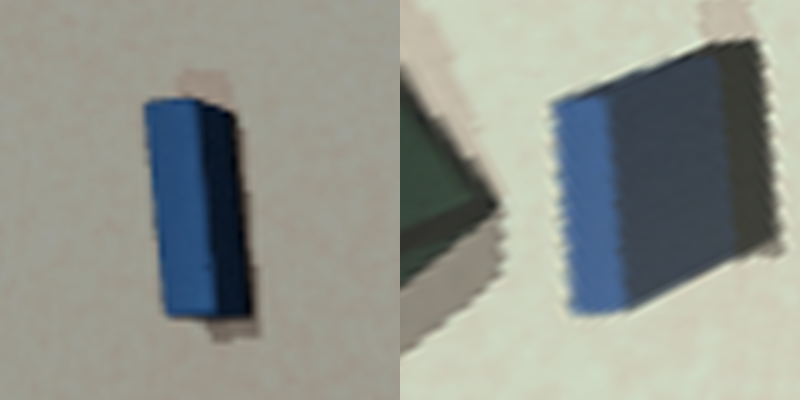

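The rectified views show the board yawed about 6.3°, three chocolates spanning about 92 mm across (under the 110 mm blade), and the tongs lying at about -16°. The scraper's long axis is at about 5°. Next I compute the move to the scraper.

```bash
cat >> h.py <<'E'
np.set_printoptions(precision=4,suppress=True)
def rows(*wps):
    s=read_state();p=np.array(s["ee_pos"]);R=np.array(s["tool_rot"]);y0=np.degrees(np.arctan2(R[1,0],R[0,0]))
    print("t",s["time_s"],"pos",p,"yaw",round(y0,2),"q",np.round(s["q"],1),"w",round(88*s["grip_width"],1),"F",s["grip_force"],s["contact_force"])
    for w in wps:
        d=R.T@(np.array(w[:3])-p)*100;print(w,"->",np.round(d,2),"turn",round(-np.radians((w[3]-y0+180)%360-180),3))
E
python3 - <<'E'
from h import *
print(at("top",(147,240),0),at("scene",(362,65),0),at("scene",(420,82),0))
rows((.45,-.30,.24,10),(.47,.1,.24,5.2),(.476,.407,.15,5.2),(.476,.407,.031,5.2))
E
```

```text
[0.4433 0.5448 0.    ] [0.352  0.6735 0.    ] [0.5793 0.6792 0.    ]
t 1.6 pos [ 0.2565 -0.6244  0.2387] yaw 22.33 q [-69.8  15.1  91.9  -0.   73.   -2.1] w 87.8 F 0.0 [ 0.7532 -0.1964  0.8458]
(0.45, -0.3, 0.24, 10) -> [ 30.23 -22.65  -0.13] turn 0.215
(0.47, 0.1, 0.24, 5.2) -> [ 47.28 -58.89  -0.13] turn 0.299
(0.476, 0.407, 0.15, 5.2) -> [ 59.5  -87.06   8.87] turn 0.299
(0.476, 0.407, 0.031, 5.2) -> [ 59.5  -87.06  20.77] turn 0.299
```

Emit:
send_rows(plan=[0, 30.2, -22.6, -0.1, 0.2, 0, 30.2, -22.6, -0.1, 0.2, 0, 30.2, -22.6, -0.1, 0.2, 0, 30.2, -22.6, -0.1, 0.2, 0, 30.2, -22.6, -0.1, 0.2, 0, 30.2, -22.6, -0.1, 0.2, 0, 30.2, -22.6, -0.1, 0.2, 0, 47.3, -58.9, -0.1, 0.3, 0, 47.3, -58.9, -0.1, 0.3, 0, 47.3, -58.9, -0.1, 0.3])

```text
time_s: 2.6
ee_pos: [0.4481, -0.1725, 0.2399]
tool_rot: [[0.996, 0.089, 0.001], [0.089, -0.996, -0.0], [0.001, 0.0, -1.0]]
contact_force: [0.4, -1.0, 0.1]
grip_width: 1.0
grip_force: 0.0
```

```bash
python3 - <<'E'
from h import *
rows((.47,.1,.24,5.2),(.476,.407,.15,5.2),(.476,.407,.031,5.2))
E
```

```text
t 2.6 pos [ 0.4481 -0.1725  0.2399] yaw 5.13 q [-24.   -6.4 114.9   0.   71.5  60.8] w 88.0 F 0.0 [ 0.3504 -0.9508  0.1455]
(0.47, 0.1, 0.24, 5.2) -> [  4.62 -26.94  -0.01] turn -0.001
(0.476, 0.407, 0.15, 5.2) -> [  7.95 -57.47   8.98] turn -0.001
(0.476, 0.407, 0.031, 5.2) -> [  7.94 -57.47  20.88] turn -0.001
```

Emit:
send_rows(plan=[0, 4.6, -26.9, 0, 0, 0, 4.6, -26.9, 0, 0, 0, 4.6, -26.9, 0, 0, 0, 4.6, -26.9, 0, 0, 0, 4.6, -26.9, 0, 0, 0, 7.9, -57.5, 5, 0, 0, 7.9, -57.5, 5, 0, 0, 7.9, -57.5, 5, 0, 0, 7.9, -57.5, 5, 0, 0, 7.9, -57.5, 5, 0])

```text
time_s: 3.6
ee_pos: [0.4731, 0.3242, 0.2023]
tool_rot: [[0.996, 0.09, 0.001], [0.09, -0.996, 0.0], [0.001, -0.0, -1.0]]
contact_force: [0.9, -0.1, 0.4]
grip_width: 0.999
grip_force: 0.0
```

Emit:
send_rows(plan=[0, 0, 0, 0, 0, 0, 0, 0, 0, 0, 0, 0, 0, 0, 0, 0, 0, 0, 0, 0])

```text
time_s: 4.0
ee_pos: [0.4737, 0.3206, 0.2027]
tool_rot: [[0.996, 0.088, 0.001], [0.088, -0.996, -0.0], [0.001, 0.0, -1.0]]
contact_force: [-0.8, 0.2, 0.4]
grip_width: 1.0
grip_force: 0.0
```

```bash
python3 - <<'E'
from h import *
rows((.476,.407,.12,5.2),(.476,.407,.031,5.2))
E
```

```text
t 4.0 pos [0.4737 0.3206 0.2027] yaw 5.05 q [ 31.6   5.5 107.1  -0.   67.4 116.6] w 88.0 F 0.0 [-0.806   0.1571  0.4457]
(0.476, 0.407, 0.12, 5.2) -> [ 0.99 -8.58  8.27] turn -0.003
(0.476, 0.407, 0.031, 5.2) -> [ 0.98 -8.58 17.17] turn -0.003
```

Emit:
send_rows(plan=[0, 1, -8.6, 4, 0, 0, 1, -8.6, 4, 0, 0, 1, -8.6, 8.2, 0, 0, 1, -8.6, 11, 0, 0, 1, -8.6, 13, 0, 0, 1, -8.6, 15, 0, 0, 1, -8.6, 17.1, 0, 0, 1, -8.6, 17.1, 0, 0, 1, -8.6, 17.1, 0])

```text
time_s: 4.9
ee_pos: [0.4761, 0.4074, 0.0316]
tool_rot: [[0.996, 0.088, -0.0], [0.088, -0.996, -0.0], [-0.0, 0.0, -1.0]]
contact_force: [0.3, -0.2, 0.5]
grip_width: 1.001
grip_force: 0.0
```

```bash
python3 - <<'E'
from h import *
rows((.476,.407,.031,5.2))
I=[cv2.resize(save(c,"x")[a:b,l:r],(400,400),interpolation=3) for c,a,b,l,r in(("top",180,280,140,240),("scene",60,160,310,410))]
cv2.imwrite("pics/g.png",np.hstack(I)[:,:,::-1])
E
```

```text
t 4.9 pos [0.4761 0.4074 0.0316] yaw 5.05 q [ 38.3  21.4 107.5  -0.   51.1 123.2] w 88.1 F 0.0 [ 0.2616 -0.1552  0.5121]
(0.476, 0.407, 0.031, 5.2) -> [-0.01  0.04  0.06] turn -0.003
```

View pics/g.png

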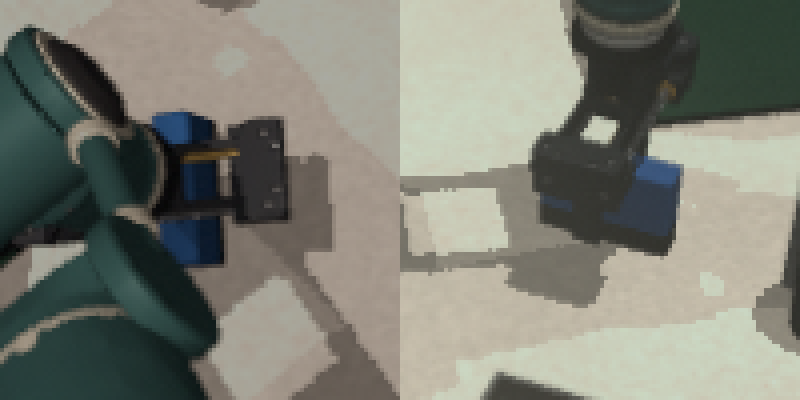

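The fingers straddle the blue block, which is centred at about (185,190) in the left tile. I close on it.

Emit:
send_rows(plan=[1, 0, 0, 0, 0, 1, 0, 0, 0, 0, 1, 0, 0, 0, 0, 1, 0, 0, 0, 0, 1, 0, 0, 0, 0, 1, 0, 0, 0, 0, 1, 0, 0, 0, 0, 1, 0, 0, 0, 0])

```text
time_s: 5.8
ee_pos: [0.4755, 0.4085, 0.0312]
tool_rot: [[0.996, 0.09, -0.0], [0.09, -0.996, -0.0], [-0.0, 0.0, -1.0]]
contact_force: [0.5, -0.9, 0.8]
grip_width: 0.317
grip_force: 30.0
```

```bash
python3 - <<'E'
from h import *
ax=np.array([.994,.110]);ay=np.array([-.110,.994]);E=np.array([.5872,.1054])
s=E+.003*ax-.128*ay; print(s)
e=E+.003*ax+.022*ay
rows((.476,.407,.15,5.2),(*s,.15,6.3),(*s,.0685,6.3),(*e,.0685,6.3))
E
```

```text
[ 0.6043 -0.0215]
t 5.8 pos [0.4755 0.4085 0.0312] yaw 5.15 q [ 38.4  21.4 107.5   0.   51.1 123.2] w 27.9 F 29.975750651210546 [ 0.5361 -0.8979  0.7629]
(0.476, 0.407, 0.15, 5.2) -> [  0.03   0.15 -11.88] turn -0.001
(np.float64(0.6042620000000001), np.float64(-0.02150200000000002), 0.15, 6.3) -> [  8.96  43.98 -11.88] turn -0.02
(np.float64(0.6042620000000001), np.float64(-0.02150200000000002), 0.0685, 6.3) -> [ 8.96 43.98 -3.73] turn -0.02
(np.float64(0.5877620000000001), np.float64(0.127598), 0.0685, 6.3) -> [ 8.66 28.98 -3.73] turn -0.02
```

Emit:
send_rows(plan=[1, 0, 0, -6, 0, 1, 0, 0, -12, 0, 1, 0, 0, -12, 0, 1, 9, 44, -12, -0.02, 1, 9, 44, -12, -0.02, 1, 9, 44, -12, -0.02, 1, 9, 44, -12, -0.02, 1, 9, 44, -12, -0.02, 1, 9, 44, -12, -0.02, 1, 9, 44, -12, -0.02])

```text
time_s: 6.8
ee_pos: [0.576, 0.0713, 0.1509]
tool_rot: [[0.994, 0.11, -0.001], [0.11, -0.994, 0.0], [-0.0, -0.0, -1.0]]
contact_force: [0.9, -0.2, -1.3]
grip_width: 0.315
grip_force: 30.0
```

Emit:
send_rows(plan=[1, 1.33, 9, 0, 0, 1, 1.8, 11.9, 0, 0, 1, 1.8, 11.9, 0, 0, 1, 1.8, 11.9, 0, 0, 1, 1.8, 11.9, 0, 0])

```text
time_s: 7.3
ee_pos: [0.6066, -0.0432, 0.1506]
tool_rot: [[0.994, 0.108, -0.001], [0.108, -0.994, 0.001], [-0.001, -0.001, -1.0]]
contact_force: [-0.0, -0.1, -2.2]
grip_width: 0.315
grip_force: 30.0
```

```bash
python3 - <<'E'
from h import *
rows((.6043,-.0215,.15,6.3),(.6043,-.0215,.0675,6.3),(.5878,.1276,.0675,6.3))
I=[cv2.resize(save(c,"x")[a:b,l:r],(400,400),interpolation=3) for c,a,b,l,r in(("top",130,230,270,370),("scene",140,260,270,390))]
cv2.imwrite("pics/g2.png",np.hstack(I)[:,:,::-1])
E
```

```text
t 7.3 pos [ 0.6066 -0.0432  0.1506] yaw 6.2 q [ -6.4  12.  105.4   0.   62.7  77.3] w 27.7 F 29.976320816203952 [-0.0087 -0.075  -2.2166]
(0.6043, -0.0215, 0.15, 6.3) -> [ 0.01 -2.18  0.07] turn -0.002
(0.6043, -0.0215, 0.0675, 6.3) -> [ 0.02 -2.17  8.32] turn -0.002
(0.5878, 0.1276, 0.0675, 6.3) -> [ -0.01 -17.17   8.33] turn -0.002
```

Emit:
send_rows(plan=[1, 0, -2.2, 0, 0, 1, 0, -2.2, 3, 0, 1, 0, -2.2, 5, 0, 1, 0, -2.2, 7, 0, 1, 0, -2.2, 8.3, 0, 1, 0, -2.2, 8.3, 0, 1, 0, -2.2, 8.3, 0])

```text
time_s: 8.1
ee_pos: [0.6048, -0.0204, 0.0685]
tool_rot: [[0.994, 0.111, 0.0], [0.111, -0.994, 0.0], [0.0, -0.0, -1.0]]
contact_force: [0.3, 0.0, -1.4]
grip_width: 0.317
grip_force: 30.0
```

```bash
python3 - <<'E'
from h import *
rows((.6043,-.0215,.0675,6.3),(.5878,.1276,.0675,6.3))
I=[cv2.resize(save(c,"x")[a:b,l:r],(400,400),interpolation=3) for c,a,b,l,r in(("top",130,230,270,370),("scene",140,260,270,390))]
cv2.imwrite("pics/g2.png",np.hstack(I)[:,:,::-1])
E
```

```text
t 8.1 pos [ 0.6048 -0.0204  0.0685] yaw 6.36 q [ -4.3  16.7 109.3   0.   54.1  79.4] w 27.9 F 29.991443725302815 [ 0.2791  0.0048 -1.3628]
(0.6043, -0.0215, 0.0675, 6.3) -> [-0.06  0.11  0.1 ] turn 0.001
(0.5878, 0.1276, 0.0675, 6.3) -> [ -0.05 -14.89   0.1 ] turn 0.001
```

View pics/g2.png

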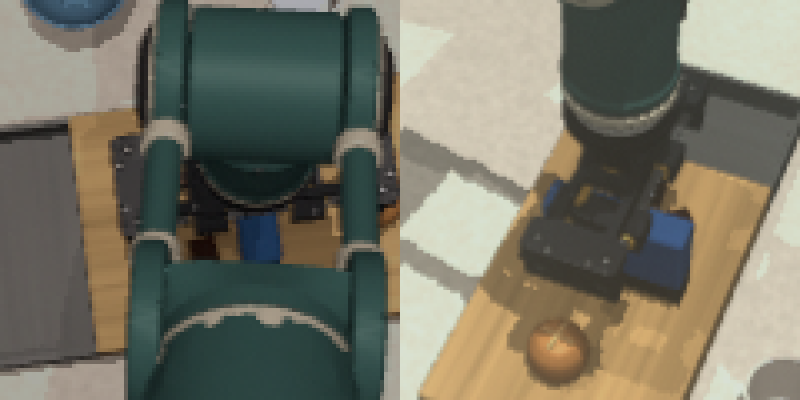

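The scraper (blue, at (258,235) in the left tile) stands behind the chocolate at (205,248) and clear of the roll. I sweep.

Emit:
send_rows(plan=[1, 0, -0.8, 0, 0, 1, 0, -1.8, 0, 0, 1, 0, -2.8, 0, 0, 1, 0, -3.8, 0, 0, 1, 0, -4.8, 0, 0, 1, 0, -5.8, 0, 0, 1, 0, -6.8, 0, 0, 1, 0, -7.8, 0, 0, 1, 0, -8.8, 0, 0, 1, 0, -9.8, 0, 0])

```text
time_s: 9.2
ee_pos: [0.5939, 0.0771, 0.0683]
tool_rot: [[0.994, 0.11, -0.0], [0.11, -0.994, 0.0], [-0.0, -0.0, -1.0]]
contact_force: [-0.5, -0.0, -1.4]
grip_width: 0.313
grip_force: 30.0
```

Emit:
send_rows(plan=[1, 0, -1, 0, 0, 1, 0, -2, 0, 0, 1, 0, -3, 0, 0, 1, 0, -4, 0, 0, 1, 0, -5, 0, 0, 1, 0, -5.5, 0, 0, 1, 0, -5.5, 0, 0, 1, 0, -5.5, 0, 0])

```text
time_s: 10.0
ee_pos: [0.588, 0.1309, 0.0682]
tool_rot: [[0.994, 0.11, -0.0], [0.11, -0.994, -0.0], [-0.0, 0.0, -1.0]]
contact_force: [0.6, -0.3, -1.0]
grip_width: 0.315
grip_force: 30.0
```

```bash
python3 - <<'E'
from h import *
rows((.476,.40,.15,5.2),(.476,.40,.032,5.2))
E
```

```text
t 10.0 pos [0.588  0.1309 0.0682] yaw 6.31 q [ 10.2  16.4 109.6  -0.   54.   93.9] w 27.8 F 29.99144417233765 [ 0.6197 -0.2846 -0.9658]
(0.476, 0.4, 0.15, 5.2) -> [ -8.17 -27.98  -8.18] turn 0.019
(0.476, 0.4, 0.032, 5.2) -> [ -8.17 -27.98   3.62] turn 0.019
```

Emit:
send_rows(plan=[1, 0, 0, -4, 0, 1, 0, 0, -8, 0, 1, -8.2, -28, -8, 0.02, 1, -8.2, -28, -8, 0.02, 1, -8.2, -28, -8, 0.02, 1, -8.2, -28, -8, 0.02, 1, -8.2, -28, -8, 0.02, 1, -8.2, -28, -8, 0.02, 1, -8.2, -28, -8, 0.02, 1, -8.2, -28, -8, 0.02])

```text
time_s: 11.0
ee_pos: [0.4754, 0.4006, 0.1481]
tool_rot: [[0.996, 0.092, 0.0], [0.092, -0.996, -0.001], [-0.0, 0.001, -1.0]]
contact_force: [0.7, -0.4, -2.5]
grip_width: 0.316
grip_force: 30.0
```

```bash
python3 - <<'E'
from h import *
rows((.476,.40,.032,5.2))
I=[cv2.resize(save(c,"x")[a:b,l:r],(400,400),interpolation=3) for c,a,b,l,r in(("top",120,240,230,350),("scene",130,250,280,400))]
cv2.imwrite("pics/g3.png",np.hstack(I)[:,:,::-1])
E
```

```text
t 11.0 pos [0.4754 0.4006 0.1481] yaw 5.26 q [ 37.8  13.4 103.9  -0.   62.7 122.6] w 27.8 F 29.991384716704488 [ 0.7453 -0.3501 -2.5354]
(0.476, 0.4, 0.032, 5.2) -> [ 0.06  0.06 11.61] turn 0.001
```

View pics/g3.png

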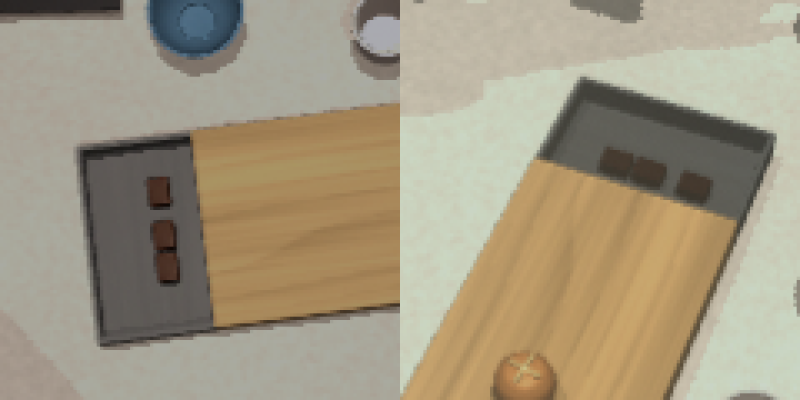

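All three chocolates lie in the trough (left tile (158,192), (164,235), (168,265)). I set the scraper down.

Emit:
send_rows(plan=[1, 0, 0, 4, 0, 1, 0, 0, 7, 0, 1, 0, 0, 9, 0, 1, 0, 0, 10.5, 0, 1, 0, 0, 11.2, 0, 1, 0, 0, 11.5, 0, 1, 0, 0, 11.65, 0, 1, 0, 0, 11.65, 0, 1, 0, 0, 11.65, 0])

```text
time_s: 12.0
ee_pos: [0.4765, 0.4009, 0.0329]
tool_rot: [[0.996, 0.09, 0.002], [0.09, -0.996, 0.001], [0.002, -0.001, -1.0]]
contact_force: [-0.4, -0.0, -1.8]
grip_width: 0.32
grip_force: 30.0
```

```bash
python3 - <<'E'
from h import *
rows((.476,.40,.0312,5.2))
E
```

```text
t 12.0 pos [0.4765 0.4009 0.0329] yaw 5.15 q [ 37.8  20.8 108.1   0.   50.9 122.6] w 28.1 F 29.991414975374937 [-0.3566 -0.0191 -1.8166]
(0.476, 0.4, 0.0312, 5.2) -> [-0.05  0.08  0.17] turn -0.001
```

Emit:
send_rows(plan=[1, 0, 0, 0.1, 0, 1, 0, 0, 0.2, 0, 1, 0, 0, 0.2, 0, 0.5, 0, 0, 0.2, 0, 0, 0, 0, 0.2, 0, 0, 0, 0, 0.2, 0, 0, 0, 0, 0.2, 0, 0, 0, 0, 0.2, 0, 0, 0, 0, 0.2, 0, 0, 0, 0, 0.2, 0])

```text
time_s: 13.0
ee_pos: [0.4758, 0.4002, 0.0297]
tool_rot: [[0.996, 0.09, -0.0], [0.09, -0.996, 0.0], [-0.0, -0.0, -1.0]]
contact_force: [-0.1, 0.1, 0.2]
grip_width: 0.928
grip_force: 0.0
```

Emit:
send_rows(plan=[0, 0, 0, -3, 0, 0, 0, 0, -8, 0, 0, 0, 0, -13, 0, 0, 0, 0, -18, 0, 0, 0, 20, -20, 0, 0, 0, 20, -20, 0, 0, 0, 20, -20, 0, 0, 0, 20, -20, 0, 0, 0, 20, -20, 0, 0, 0, 20, -20, 0])

```text
time_s: 14.0
ee_pos: [0.494, 0.2002, 0.2302]
tool_rot: [[0.996, 0.087, 0.001], [0.087, -0.996, 0.001], [0.001, -0.001, -1.0]]
contact_force: [-0.4, 1.3, 0.5]
grip_width: 0.994
grip_force: 0.0
```

```bash
python3 - <<'E'
from h import *
I={c:snapshot(c) for c in("top","scene")}
Z=dict(roll_center=.054,scraper_center=.05,tongs_grip=.044,tongs_jaw=.039,rest=0,tongs_left=.03,tongs_right=.03)
for n,z in Z.items():
    for c in("top","scene"):
        for r in spot_point(c,n)[:1]: print(n,c,round(r["p"],2),np.round(r["point"],1),at(c,r["point"],z)[:2])
for c in I:
    im=np.ascontiguousarray(I[c][:,:,::-1])
    r=rect(c,im,.044,.40,.63,-.46,-.28);h=cv2.cvtColor(r,cv2.COLOR_BGR2HSV)
    m=(((h[...,0]<6)|(h[...,0]>172))&(h[...,1]>140)&(h[...,2]>70)).astype('u1');m=cv2.morphologyEx(m,cv2.MORPH_OPEN,np.ones((3,3)))
    for k in cv2.findContours(m,0,2)[0]:
        if cv2.contourArea(k)>200:
            (cx,cy),sz,an=cv2.minAreaRect(k);b=cv2.boxPoints(((cx,cy),sz,an))
            print(c,"red",.63-cy*.0005,-.28-cx*.0005,np.array(sz)/2,an)
    r=rect(c,im,.054,.55,.66,-.17,-.05);h=cv2.cvtColor(r,cv2.COLOR_BGR2HSV)
    cv2.imwrite(f"pics/r_{c}.png",r)
rows()
cv2.imwrite("pics/r.png",cv2.resize(np.hstack([cv2.imread(f"pics/r_{c}.png") for c in I]+[cv2.resize(I["scene"][60:170,320:430],(240,220))[:,:,::-1]]),None,fx=1.1,fy=1.1))
E
```

```text
roll_center top 0.75 [364.  181.1] [ 0.5998 -0.1107]
scraper_center top 0.61 [192.6 227.6] [0.4746 0.3914]
scraper_center scene 0.95 [361.4 109.1] [0.4823 0.39  ]
tongs_grip top 0.76 [453.4 214.9] [ 0.4956 -0.3693]
tongs_grip scene 0.66 [214.6 314.2] [ 0.4929 -0.3696]
tongs_jaw top 0.92 [456.1 189.4] [ 0.5714 -0.3836]
tongs_jaw scene 0.26 [369. 187.] [0.6352 0.1215]
rest top 0.85 [450. 217.] [ 0.4932 -0.3719]
rest scene 0.68 [218.6 315.5] [ 0.4833 -0.3584]
tongs_left top 0.6 [441.8 242. ] [ 0.4181 -0.3345]
tongs_left scene 0.77 [197.9 288.5] [ 0.4137 -0.3361]
tongs_right top 0.74 [446.1 243.8] [ 0.4126 -0.3468]
tongs_right scene 0.7 [196.1 292.2] [ 0.4159 -0.3454]
top red 0.4860681915283203 -0.39335308837890626 [ 8.5518 52.2502] 24.904767990112305
top red 0.5011095886230469 -0.3416999473571778 [ 7.736  51.3424] 7.800189018249512
top red 0.5623299713134766 -0.4333550720214844 [ 8.5976 38.0201] 26.16156578063965
scene red 0.4772483825683594 -0.38995515441894535 [ 5.533  50.5668] 24.507404327392578
scene red 0.49174435424804686 -0.3375467414855957 [ 5.3063 50.9749] 6.881723880767822
t 14.8 pos [0.4937 0.201  0.2298] yaw 5.14 q [ 19.5   0.1 109.8  -0.   70.1 104.3] w 87.7 F 0.0 [0.2799 0.6467 1.1336]
```

View pics/r.png

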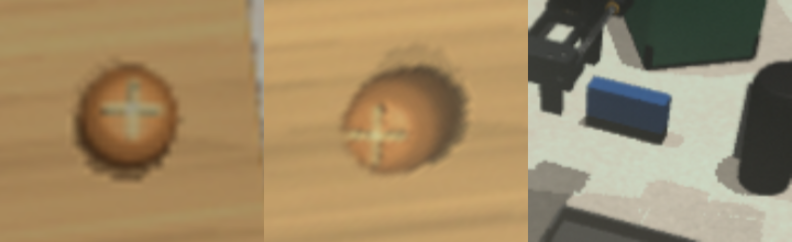

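The scraper stands upright at about (628,110) in the last tile, and the roll's axis is at about (0.606,-0.109). Now I go to the tongs.

```bash
python3 - <<'E'
from h import *
rows((.493,-.365,.2,-16),(.493,-.365,.10,-16),(.493,-.365,.029,-16))
E
```

```text
t 14.8 pos [0.4937 0.201  0.2298] yaw 5.14 q [ 19.5   0.1 109.8  -0.   70.1 104.3] w 87.7 F 0.0 [0.2799 0.6467 1.1336]
(0.493, -0.365, 0.2, -16) -> [-5.15 56.37  2.98] turn 0.369
(0.493, -0.365, 0.1, -16) -> [-5.15 56.37 12.98] turn 0.369
(0.493, -0.365, 0.029, -16) -> [-5.15 56.37 20.08] turn 0.369
```

Emit:
send_rows(plan=[0, -5.2, 56.4, 3, 0.37, 0, -5.2, 56.4, 3, 0.37, 0, -5.2, 56.4, 3, 0.37, 0, -5.2, 56.4, 3, 0.37, 0, -5.2, 56.4, 3, 0.37, 0, -5.2, 56.4, 3, 0.37, 0, -5.2, 56.4, 3, 0.37, 0, -5.2, 56.4, 3, 0.37, 0, -5.2, 56.4, 3, 0.37, 0, -5.2, 56.4, 3, 0.37])

```text
time_s: 15.8
ee_pos: [0.4923, -0.3005, 0.2035]
tool_rot: [[0.961, -0.277, 0.001], [-0.277, -0.961, -0.0], [0.001, 0.0, -1.0]]
contact_force: [0.8, 0.0, -0.1]
grip_width: 1.003
grip_force: 0.0
```

Emit:
send_rows(plan=[0, 0, 0, 0, 0, 0, 0, 0, 0, 0, 0, 0, 0, 0, 0, 0, 0, 0, 0, 0, 0, 0, 0, 0, 0])

```text
time_s: 16.3
ee_pos: [0.4929, -0.2969, 0.2035]
tool_rot: [[0.962, -0.275, 0.0], [-0.275, -0.962, 0.0], [0.0, -0.0, -1.0]]
contact_force: [0.5, -0.1, 0.1]
grip_width: 1.0
grip_force: 0.0
```

```bash
python3 - <<'E'
from h import *
rows((.493,-.365,.10,-16),(.493,-.365,.029,-16))
I=[cv2.resize(save(c,"x")[a:b,l:r],(400,400),interpolation=3) for c,a,b,l,r in(("top",160,260,400,500),("scene",250,370,160,280))]
cv2.imwrite("pics/g4.png",np.hstack(I)[:,:,::-1])
E
```

```text
t 16.3 pos [ 0.4929 -0.2969  0.2035] yaw -15.94 q [-33.5   5.8 106.6   0.   67.6  72.4] w 88.0 F 0.0 [ 0.467  -0.0557  0.0518]
(0.493, -0.365, 0.1, -16) -> [ 1.88  6.55 10.35] turn 0.001
(0.493, -0.365, 0.029, -16) -> [ 1.88  6.55 17.45] turn 0.001
```

Emit:
send_rows(plan=[0, 1.9, 6.5, 3, 0, 0, 1.9, 6.5, 7, 0, 0, 1.9, 6.5, 10, 0, 0, 1.9, 6.5, 12.5, 0, 0, 1.9, 6.5, 12.8, 0, 0, 1.9, 6.5, 12.8, 0])

```text
time_s: 17.0
ee_pos: [0.4927, -0.3653, 0.0749]
tool_rot: [[0.961, -0.276, -0.001], [-0.276, -0.961, 0.001], [-0.001, -0.001, -1.0]]
contact_force: [0.5, -0.5, -0.3]
grip_width: 0.998
grip_force: 0.0
```

```bash
python3 - <<'E'
from h import *
rows((.493,-.365,.029,-16))
I=[cv2.resize(save(c,"x")[a:b,l:r],(400,400),interpolation=3) for c,a,b,l,r in(("top",160,260,400,500),("scene",250,370,160,280))]
cv2.imwrite("pics/g4.png",np.hstack(I)[:,:,::-1])
E
```

```text
t 17.0 pos [ 0.4927 -0.3653  0.0749] yaw -16.02 q [-38.9  17.1 107.9   0.   55.1  67.1] w 87.8 F 0.0 [ 0.4722 -0.5162 -0.3369]
(0.493, -0.365, 0.029, -16) -> [ 0.03 -0.03  4.59] turn -0.0
```

View pics/g4.png

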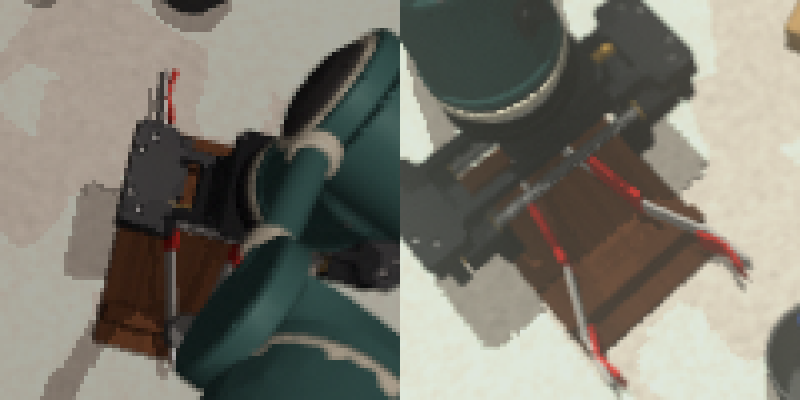

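The gripper straddles the sleeves (right tile, red at (540,220) and (610,175)). I descend.

Emit:
send_rows(plan=[0, 0, 0, 1.2, 0, 0, 0, 0, 2.2, 0, 0, 0, 0, 3.2, 0, 0, 0, 0, 4.0, 0, 0, 0, 0, 4.5, 0, 0, 0, 0, 4.5, 0])

```text
time_s: 17.7
ee_pos: [0.4921, -0.3654, 0.029]
tool_rot: [[0.961, -0.277, -0.002], [-0.277, -0.961, 0.001], [-0.002, -0.001, -1.0]]
contact_force: [0.3, 0.2, 0.2]
grip_width: 0.999
grip_force: 0.0
```

Emit:
send_rows(plan=[0.2, 0, 0, 0, 0, 0.3, 0, 0, 0, 0, 0.35, 0, 0, 0, 0, 0.4, 0, 0, 0, 0, 0.43, 0, 0, 0, 0, 0.43, 0, 0, 0, 0, 0.43, 0, 0, 0, 0])

```text
time_s: 18.4
ee_pos: [0.4933, -0.3663, 0.0308]
tool_rot: [[0.961, -0.277, 0.001], [-0.277, -0.961, -0.001], [0.001, 0.0, -1.0]]
contact_force: [0.5, -1.0, 2.5]
grip_width: 0.57
grip_force: 5.3
```

```bash
python3 - <<'E'
from h import *
rows((.493,-.365,.17,-16))
E
```

```text
t 18.4 pos [ 0.4933 -0.3663  0.0308] yaw -16.05 q [-38.9  20.3 109.2   0.   50.5  67.1] w 50.1 F 5.334061465691775 [ 0.5393 -1.048   2.5003]
(0.493, -0.365, 0.17, -16) -> [ -0.05  -0.11 -13.92] turn -0.001
```

Emit:
send_rows(plan=[0.43, 0, 0, -1, 0, 0.43, 0, 0, -3, 0, 0.43, 0, 0, -5, 0, 0.43, 0, 0, -8, 0, 0.43, 0, 0, -11, 0, 0.43, 0, 0, -13, 0, 0.43, 0, 0, -13.9, 0, 0.43, 0, 0, -13.9, 0, 0.43, 0, 0, -13.9, 0])

```text
time_s: 19.3
ee_pos: [0.4922, -0.3654, 0.1682]
tool_rot: [[0.961, -0.276, -0.001], [-0.276, -0.961, 0.001], [-0.002, -0.001, -1.0]]
contact_force: [0.7, 0.1, -1.6]
grip_width: 0.57
grip_force: 4.6
```

```bash
python3 - <<'E'
from h import *
# target: jaw at roll (.606,-.109), yaw 5 ; nominal jaw 88 ahead of TCP
y=5;d=np.array([np.cos(np.radians(y)),np.sin(np.radians(y))])
g=np.array([.606,-.109])-.088*d;print(g)
rows((*g,.17,y),(*g,.045,y))
I=[cv2.resize(save(c,"x")[a:b,l:r],(400,400),interpolation=3) for c,a,b,l,r in(("top",140,240,400,500),("scene",210,350,160,300))]
cv2.imwrite("pics/g5.png",np.hstack(I)[:,:,::-1])
E
```

```text
[ 0.5183 -0.1167]
t 19.3 pos [ 0.4922 -0.3654  0.1682] yaw -16.05 q [-38.9  11.6 103.9  -0.   64.6  67.1] w 50.2 F 4.552561486198101 [ 0.7221  0.1064 -1.5761]
(np.float64(0.5183348665679264), np.float64(-0.11666970536179391), 0.17, 5) -> [ -4.37 -24.63  -0.15] turn -0.367
(np.float64(0.5183348665679264), np.float64(-0.11666970536179391), 0.045, 5) -> [ -4.35 -24.62  12.35] turn -0.367
```

View pics/g5.png

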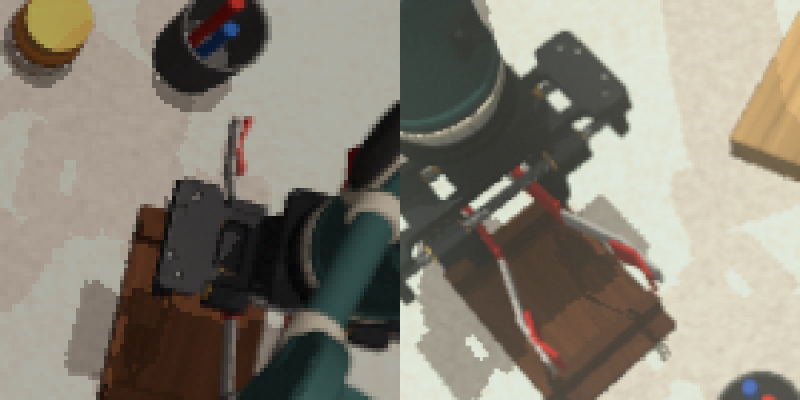

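The tongs are held, with the jaws near pixels (211,331) and (242,303) of the scene view. I have now used up the picture allowance (one over, in fact), so I check with numbers only from here.

Emit:
send_rows(plan=[0.43, 0, -2, 0, -0.05, 0.43, -1, -6, 0, -0.12, 0.43, -2, -10, 0, -0.2, 0.43, -3, -14, 0, -0.27, 0.43, -4, -18, 0, -0.33, 0.43, -4.4, -22, 0, -0.37, 0.43, -4.4, -24, 0, -0.37, 0.43, -4.4, -24.6, 0, -0.37, 0.43, -4.4, -24.6, 0, -0.37, 0.43, -4.4, -24.6, 0, -0.37])

```text
time_s: 20.4
ee_pos: [0.5183, -0.1181, 0.1687]
tool_rot: [[0.996, 0.089, -0.001], [0.089, -0.996, -0.0], [-0.001, 0.0, -1.0]]
contact_force: [0.8, -0.5, -0.8]
grip_width: 0.572
grip_force: 4.6
```

```bash
cat > jaw.py <<'E'
from h import *
from scipy.optimize import least_squares
rows()
s=read_state();p=np.array(s["ee_pos"]);R=np.array(s["tool_rot"])
ex=p+.088*R[:,0]-.0085*R[:,2];print("expected jaw",ex)
obs={}
for c in("top","scene"):
    im=np.ascontiguousarray(snapshot(c)[:,:,::-1])
    for n in("tongs_jaw","roll_center"):
        for r in spot_point(c,n)[:2]:
            print(n,c,round(r["p"],2),np.round(r["point"],1),at(c,r["point"],ex[2] if n=="tongs_jaw" else .054)[:2])
            obs.setdefault((n,c),r["point"])
    print(c,"expected px",proj(c,ex),"roll exp px",proj(c,np.array([.606,-.109,.054])))
    z=ex[2];r=rect(c,im,z,ex[0]-.06,ex[0]+.05,ex[1]-.07,ex[1]+.07);h=cv2.cvtColor(r,cv2.COLOR_BGR2HSV)
    m=(((h[...,0]<6)|(h[...,0]>172))&(h[...,1]>140)&(h[...,2]>60)).astype('u1')
    for k in cv2.findContours(m,0,2)[0]:
        if cv2.contourArea(k)>150:
            (cx,cy),sz,an=cv2.minAreaRect(k);w=np.array([ex[0]+.05-cy*.0005,ex[1]+.07-cx*.0005])
            print(c,"red",w,"tool fwd/left",(R[:2,0]@(w-ex[:2]))*1000,(-R[:2,1]@(w-ex[:2]))*1000,np.array(sz)/2,an)
for n in("tongs_jaw","roll_center"):
    if (n,"top") in obs and (n,"scene") in obs:
        print(n,"tri",least_squares(lambda X:np.r_[proj("top",X)-obs[n,"top"],proj("scene",X)-obs[n,"scene"]],ex).x)
E
python3 jaw.py
```

```text
t 20.4 pos [ 0.5183 -0.1181  0.1687] yaw 5.13 q [-15.5   2.8 113.7  -0.   63.5  69.4] w 50.3 F 4.552277488437539 [ 0.838  -0.51   -0.8242]
expected jaw [ 0.606  -0.1103  0.1771]
top expected px [367.965  171.0124] roll exp px [363.3308 179.0117]
tongs_jaw scene 0.76 [315.8 214.7] [ 0.6054 -0.1109]
tongs_jaw scene 0.52 [323.1 324.7] [ 0.7378 -0.317 ]
roll_center scene 0.69 [312.9 213.4] [ 0.5509 -0.0366]
roll_center scene 0.58 [317.  241.4] [ 0.6011 -0.104 ]
scene expected px [316.1749 214.6012] roll exp px [317.7494 243.7731]
scene red [ 0.5967 -0.0704] tool fwd/left -5.6738288519675555 40.55105923256493 [41.9039 20.5271] 79.69515228271484
```

```bash
python3 - <<'E'
from h import *
from scipy.optimize import least_squares
obs={}
for c in("scene","top"):
    snapshot(c)
    for r in outline_of(c,"roll_center")[:2]:
        m=r["region"];ys,xs=np.nonzero(m);print(c,round(r["p"],2),m.sum(),xs.min(),xs.max(),ys.min(),ys.max(),"cen",xs.mean(),ys.mean(),at(c,(xs.mean(),ys.mean()),.0545)[:2])
    th,ph=np.meshgrid(np.linspace(0,6.28,40),np.linspace(-1.5,1.5,15))
    P=np.c_[(.023*np.cos(th)*np.cos(ph)).ravel()+.606,(.023*np.sin(th)*np.cos(ph)).ravel()-.109,(.0195*np.sin(ph)).ravel()+.0545]
    q=np.array([proj(c,X) for X in P]);print("predicted bbox",q.min(0),q.max(0))
E
```

```text
scene 0.71 724 238 330 184 234 cen 295.7389502762431 205.96270718232043 [ 0.5005 -0.0377]
scene 0.7 287 308 326 236 255 cen 316.9303135888502 245.22299651567945 [ 0.6064 -0.1137]
predicted bbox [308.2064 234.5122] [327.2905 252.9165]
top 0.21 60 276 283 196 204 cen 279.73333333333335 199.96666666666667 [0.5495 0.1365]
predicted bbox [355.5101 171.1708] [371.2028 186.7703]
```

Emit:
send_rows(plan=[0.43, 0, 0.05, 2, 0, 0.43, 0, 0.05, 4, 0, 0.43, 0, 0.05, 6, 0, 0.43, 0, 0.05, 8, 0, 0.43, 0, 0.05, 9.5, 0, 0.43, 0, 0.05, 11, 0, 0.43, 0, 0.05, 12, 0, 0.43, 0, 0.05, 12.3, 0, 0.43, 0, 0.05, 12.3, 0, 0.43, 0, 0.05, 12.3, 0])

```text
time_s: 21.9
ee_pos: [0.5194, -0.1181, 0.047]
tool_rot: [[0.996, 0.09, 0.001], [0.09, -0.996, -0.0], [0.001, 0.0, -1.0]]
contact_force: [0.4, -0.8, -1.0]
grip_width: 0.57
grip_force: 4.6
```

```bash
python3 jaw.py
```

```text
t 21.9 pos [ 0.5194 -0.1181  0.047 ] yaw 5.14 q [-15.5  11.3 118.9   0.   49.7  69.4] w 50.1 F 4.552247927713324 [ 0.4353 -0.7764 -0.9574]
expected jaw [ 0.6071 -0.1102  0.0556]
tongs_jaw top 0.4 [360.4 180.1] [ 0.6027 -0.1002]
top expected px [363.779  178.5452] roll exp px [363.3308 179.0117]
tongs_jaw scene 0.79 [318.  244.6] [ 0.6082 -0.1116]
tongs_jaw scene 0.35 [415.6 143.3] [0.6894 0.3223]
roll_center scene 0.73 [316.7 243.5] [ 0.6034 -0.1095]
scene expected px [317.8768 243.9824] roll exp px [317.7494 243.7731]
scene red [ 0.5958 -0.0683] tool fwd/left -7.480971348080591 42.70109127660569 [35.0537 15.4432] 60.64224624633789
tongs_jaw tri [ 0.604  -0.1026  0.0397]
```

Emit:
send_rows(plan=[0.46, 0, 0, 0.15, 0, 0.49, 0, 0, 0.15, 0, 0.52, 0, 0, 0.15, 0, 0.55, 0, 0, 0.15, 0, 0.58, 0, 0, 0.15, 0, 0.61, 0, 0, 0.15, 0, 0.64, 0, 0, 0.15, 0, 0.68, 0, 0, 0.15, 0, 0.75, 0, 0, 0.15, 0, 0.75, 0, 0, 0.15, 0])

```text
time_s: 23.2
ee_pos: [0.5187, -0.1179, 0.0449]
tool_rot: [[0.996, 0.09, 0.0], [0.09, -0.996, -0.0], [0.0, 0.0, -1.0]]
contact_force: [-0.1, -0.0, 0.2]
grip_width: 0.38
grip_force: 30.0
```

Emit:
send_rows(plan=[0.8, 0, 0, 0, 0, 0.8, 0, 0, 0, 0, 0.8, 0, 0, 0, 0, 0.8, 0, 0, 0, 0])

```text
time_s: 23.6
ee_pos: [0.5187, -0.1179, 0.0448]
tool_rot: [[0.996, 0.09, -0.0], [0.09, -0.996, -0.0], [-0.0, -0.0, -1.0]]
contact_force: [-0.9, 0.3, -1.2]
grip_width: 0.378
grip_force: 30.0
```

The sleeves stopped at 33 mm under 30 N, so the jaws are on the roll. I lift.

Emit:
send_rows(plan=[0.8, 0, 0, -0.5, 0, 0.8, 0, 0, -1.5, 0, 0.8, 0, 0, -3, 0, 0.8, 0, 0, -5, 0, 0.8, 0, 0, -7, 0, 0.8, 0, 0, -9, 0, 0.8, 0, 0, -11, 0, 0.8, 0, 0, -13, 0, 0.8, 0, 0, -15, 0, 0.8, 0, 0, -16, 0])

```text
time_s: 24.6
ee_pos: [0.5201, -0.1182, 0.2085]
tool_rot: [[0.996, 0.09, 0.005], [0.09, -0.996, -0.001], [0.005, 0.002, -1.0]]
contact_force: [0.4, -0.9, -0.6]
grip_width: 0.38
grip_force: 30.0
```

Emit:
send_rows(plan=[0.8, 0, 0, 0, 0, 0.8, 0, 0, 0, 0, 0.8, 0, 0, 0, 0, 0.8, 0, 0, 0, 0, 0.8, 0, 0, 0, 0])

```text
time_s: 25.1
ee_pos: [0.5182, -0.1177, 0.2038]
tool_rot: [[0.996, 0.09, -0.002], [0.09, -0.996, 0.001], [-0.002, -0.001, -1.0]]
contact_force: [-0.3, -0.0, -1.7]
grip_width: 0.38
grip_force: 30.0
```

```bash
python3 jaw.py; python3 - <<'E'
from h import *
for n,z in(("scraper_center",.05),("choc0_center",.013),("jam_jar",0),("marker_pot",0),("espresso_cup",0)):
    for r in spot_point("scene",n)[:4]: print(n,round(r["p"],2),np.round(r["point"],1),at("scene",r["point"],z)[:2])
for r in outline_of("scene","roll_center")[:2]:
    ys,xs=np.nonzero(r["region"]);print(r["p"],len(xs),xs.mean(),ys.mean())
E
```

```text
t 25.1 pos [ 0.5182 -0.1177  0.2038] yaw 5.14 q [-15.5   1.1 111.6   0.   67.4  69.4] w 33.5 F 29.999651173129678 [-0.3492 -0.0227 -1.6867]
expected jaw [ 0.6058 -0.1099  0.2121]
roll_center top 0.68 [275.  176.7] [0.6187 0.1499]
top expected px [369.1622 168.4735] roll exp px [363.3308 179.0117]
tongs_jaw scene 0.67 [317.  203.6] [ 0.6065 -0.1059]
roll_center scene 0.73 [316.4 203.9] [ 0.5438 -0.0061]
roll_center scene 0.7 [348.  186.6] [0.5895 0.0844]
scene expected px [315.7934 204.7803] roll exp px [317.7494 243.7731]
scene red [ 0.5956 -0.0799] tool fwd/left -7.468298188925608 30.783877411658732 [38.3275  8.888 ] 82.40535736083984
scene red [ 0.6006 -0.1245] tool fwd/left -6.524968320930834 -14.072310086251852 [36.5802  6.0222] 82.52843475341797
roll_center tri [ 0.563   0.107  -0.0415]
scraper_center 0.97 [362.7 110.3] [0.4884 0.3868]
choc0_center 0.43 [347.5 176.2] [0.557  0.1485]
jam_jar 0.81 [321.3 324.9] [ 0.7008 -0.263 ]
marker_pot 0.62 [289.1 369.3] [ 0.6884 -0.3809]
espresso_cup 0.9 [381.4 267.6] [ 0.7601 -0.0656]
espresso_cup 0.65 [367.9 188.2] [0.6234 0.1463]
espresso_cup 0.5 [322.6 325.2] [ 0.7037 -0.2622]
0.75 313 315.961661341853 203.77955271565494
```

```bash
python3 -c "
from station import *
print(close_job())"
```

```text
the job is handed in; nothing more can be done
None
```

The job is handed in at about 25 s: the three chocolates are in the trough, the scraper stands upright clear of the board, and the roll is held in the tongs about 16 cm up; I viewed 11 pictures, one over the limit of 10.

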